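Restock the sloped medicine bin and drop its lid shut

ROBOT

A 6-joint arm with a two-finger parallel gripper is mounted at the origin on a cart in front of the work surface, level with it; the furniture and walls round the work are solid. World frame = base frame: x ahead of the robot, y to its left, z up, the work surface at z = 0. Lengths are in m, angles in rad, forces in N, time in s.
With the tool pointing down it reaches from about 0.25 to 0.85 m from the base axis. Payload 12.5 kg.
Tool frame: the origin (TCP) lies between the finger pads; the fingertips stand 14 mm ahead of it and the grasp point (between the pads) lies 5 mm behind it (env.tip_extent is the distance from the TCP to the fingertips, in m); z points along the fingers, y is the line along which they close (so a half turn about z gives the same grasp; the last joint's range is limited). The gripper opens to 93 mm and grips with 3 to 60 N. Pads are 15 mm wide; open, the fingers measure 128 mm over their backs; the gripper's body (75 mm by 188 mm) begins 65 mm behind the grasp point.
Start: joints at [-1.3, 0.351, 1.652, -0, 1.139, -0.085], TCP at [0.192, -0.516, 0.207] pointing down, gripper open.
Joint ranges: [-2.75, 2.75], [-0.79, 2.1], [0.01, 2.65], [-1.57, 4.71], [0.07, 3.14], [-2.87, 2.87]. Speed limits (rad/s): [2.22, 2.22, 2.79, 3.14, 3.14, 3.14].

INTERFACE

Orientations are given as a 3x3 rotation matrix whose columns are the frame's x, y, z axes.
In Python, from station import env gives the robot as it stands.
- The arm moves only by the shell command python3 -m handwheel 'ROWS' [FORCE]. ROWS is JSON, one flat list of numbers, 5 for each row, row after row: the opening, from 0 (shut) to 1 (fully open), then the shift along the tool's x, y, z in units of 25 mm (1.0 is 25 mm), then the turn about the tool's z in units of 6 degrees (1.0 is 6 degrees). A call has 1 to 12 rows; each row is the pose to reach, as a shift and turn from the pose commanded when the call began, along the tool's axes at that moment; what a row does not reach only later rows make up. A row lasts 1/12 s, in which the tool goes at most 41.7 mm and 7.16 degrees, less where a joint would pass 70% of its speed; a pose out of reach is approached as far as the arm can. A call with a gripper value outside its range is refused whole. The fingers move at their own pace and stop on an object; FORCE is the grip in N (left out, the last holds). Time passes only in rows, so rows that repeat a pose let the fingers close. It gives the time, the measured TCP pose, the force, the opening and the grip force at its end, in the units of the state.
- env.get_obs(): the state, without advancing time (a new reading comes with each control period).
- env.grab_frame(name): name is "scene" or "side" or "wrist"; returns (picture, depth): 420x560x3 uint8, red, green, blue; 420x560 float32, m along the optical axis (not along the pixel's ray), 0 where there is no reading.
- env.get_calibration(name): a dict with "fovy" (degrees; the focal length in pixels is half the picture's height over the tangent of half this angle, whatever the lens; pixels are square), "cx", "cy" (the principal point, pixels), "k1" (the pictures are not rectified: a ray, as slopes to the right and down, at radius r is drawn at 1 + k1 r^2 times it, then the intrinsics apply), "R" (3x3) and "t" (3): a world point X has camera coordinates R X + t; the wrist camera has in their place "hand_eye" (4x4, takes a point from camera to tool coordinates, whose origin is the TCP and whose axes are the flange's). Camera axes: x right, y down, z forward; pixel columns grow to the right and rows downward; lengths in m; the calibration is good to about 2 mm. A picture is of the moment at which its call begins: read the wrist's pose just before it. get_calibration takes no time and is no camera call.
- env.finish_job(): hands the job in; it is judged then, once.
Trained networks look in the newest picture that a camera, given by its name, has taken for a name from the list of things; names that differ only in an ending like _2 or _b are one class to them, and where a whole thing is asked for, a point or a joint stands for the part that bears it (a point fixed in the world has none). Each returns a list of dicts, best first, with "conf" (0 to 1); they miss things now and then, are a little off and sometimes report something else, mostly with a low value. They report only what shows in the picture. A call takes as long as a camera call. They do not tell look-alikes from the thing itself.
- env.look_for(thing, camera): "location" ([x, y, z] in m, in world coordinates, good to about 4 mm: the middle of the surface that is visible of it).
- env.cut_out(thing, camera): "mask" (420x560 bool, what is visible of it).
The state is a dict: "time": time; "qpos": joint angles; "joint_velocities": joint speeds; "effort": joint torques, N m; "position": TCP position; "tcp_rot": TCP orientation; "contact_force": force on the tool from outside, world axes, zero at the start; "wrist_torque": the same for the moment, N m; "opening": finger opening in m; "grasp_force": force on a finger pad.
Only numpy, scipy, OpenCV 4.12 (cv2) and the standard library are available. Lean on these libraries where they do the work, as an engineer would, in place of code of your own. Each camera call takes 0.05 s, during which the arm holds its last target. There are 200 camera calls.

TASK

Two small medicine cartons have to go back into the sloped stock bin, one in each lane. Lay each flat in its lane, long side along the lane, and slide it gently down under the hood until its end rests right against the back stop, then swing the lid over so that it is fully shut. Do not ram the cartons into the bin, and leave the larger flat carton and the vials where they are.

Things in the scene. Friction and masses are not known exactly. Their poses are not given: they have to be found in the camera images.
- stock_bin: Sloped stock bin on the table, 160 wide, 135 long, 75 mm high without its lid: a white sheet-steel tray tilted 12 degrees on a wire stand, with a grey hinged lid. It is fixed. Origin on the table under the middle of the tray; z up, x horizontally from the open loading end (towards the robot) to the low back end.
- bin_tray: The bin's tilted tray. Origin on its floor at the foot of the back stop, midway across, 16 mm above the table; x points down the slope, y across, z square off the floor. The floor runs from x = -130 mm (open front edge, 43 mm above the table, turned down 16 mm) to x = 0 (back stop). A carton does not slide by its own weight (friction about 0.6): push it or carry it down.
- lane_left (a point): Floor point at the back stop on the middle line of the lane at tray y = +46 mm; axes as the tray's. Lane 62 mm wide, between an outer wall (2.5 mm thick) and a middle ridge (30 mm wide), both 10 mm high, from tray x = -104 mm to the stop; in front of that the floor is a plain apron without walls.
- lane_right (a point): The same for the other lane, at tray y = -46 mm.
- hood_edge (a point): Middle of the lower front edge of the fixed hood that roofs the last 34 mm of the tray: tray x = -34, z = 46 mm. Its top is 48.5 mm above the floor, and full-height cheeks close it at both sides (its knuckles reach 56 mm). A carton's last stretch of way lies under it.
- bin_lid (a joint): Lid angle (rad): 0 shut, panel parallel to the tray floor; 2.1 fully open, resting on its stop, leaning back over the hood about 42 degrees past upright. The lid weighs 120 g and turns freely: below about 1.55 its weight swings it shut, above that it falls open. Shut, its front skirt hangs at tray x = -104 to -106 mm, so a carton sticking out further keeps it from shutting.
- lid_hinge (a point): Middle of the lid's hinge axis, which runs along the tray's y at tray x = -34, z = 52.5 mm; axes as the tray's. The lid is a grey plastic panel 166 mm wide that reaches 72.5 mm from the axis, 2.5 mm thick, outer face level with the axis, with 38 mm deep skirts on its inner side along the free edge and both ends.
- lid_tab (a point): Middle of the free edge of the lid's finger tab (60 mm wide, 3 mm thick, in the middle of the lid's free edge), 88 mm from the hinge axis. Axes of the lid: x from tab to hinge, y along the hinge, z out of its outer face (up when shut).
- carton_a: Medicine carton, white, blue and yellow, 56 x 86 x 36 mm (x, y, z), 56 to 110 g, lying flat on the table. Origin at the centre of its underside, z up, y along its 86 mm length. Grip it across the 56 mm width. Home in a lane its origin is at tray x = -43 mm, z = 0, and 46 mm either side of the middle.
- carton_b: A second carton, the same in every way as carton_a; either may go in either lane.
- flat_carton: Bystander: larger, flatter white carton, 71 x 105 x 24 mm, lying on the table; origin at the centre of its underside. Leave it alone.
- dark_vial: Bystander: dark glass vial with a white cap, 31 mm across, 62 mm high, standing; origin at the centre of its base. Leave it alone.
- small_vial: Bystander: small glass vial, 24 mm across, 50 mm high, standing; origin at the centre of its base. Leave it alone.
Mind the look-alikes: they are no part of the job. What is shaped like the carton_a but orange is not meant.

How it is judged:
On the way, in this order (a step that is already met when the one before it is completed fails the run):
1. both cartons lie home against the back stop, one in each lane (((x of each of carton_a, carton_b in the frame of bin_tray above -0.047 m and y of carton_a in the frame of bin_tray between 0.039 and 0.053 m and z of carton_a in the frame of bin_tray between -0.004 and 0.005 m and angle between the y axis of each of carton_a, carton_b and the x axis of bin_tray, either way round below 0.1 rad and y of carton_b in the frame of bin_tray between -0.053 and -0.039 m and z of carton_b in the frame of bin_tray between -0.004 and 0.005 m) or (x of each of carton_a, carton_b in the frame of bin_tray above -0.047 m and y of carton_a in the frame of bin_tray between -0.053 and -0.039 m and z of carton_a in the frame of bin_tray between -0.004 and 0.005 m and angle between the y axis of each of carton_a, carton_b and the x axis of bin_tray, either way round below 0.1 rad and y of carton_b in the frame of bin_tray between 0.039 and 0.053 m and z of carton_b in the frame of bin_tray between -0.004 and 0.005 m))), for 0.2 s.
2. the lid is shut over them (value of joint bin_lid below 0.05 rad), for 0.2 s.
At the end, for the whole second after the job is handed in: One carton lies at rest in each lane (either way round): flat on the tray floor, its end within 4 mm of the back stop, within 7 mm of the lane's middle line and within 0.1 rad of the lane's direction; the lid is shut to within 0.05 rad (((x of each of carton_a, carton_b in the frame of bin_tray above -0.047 m and y of carton_a in the frame of bin_tray between 0.039 and 0.053 m and z of carton_a in the frame of bin_tray between -0.004 and 0.005 m and angle between the y axis of each of carton_a, carton_b and the x axis of bin_tray, either way round below 0.1 rad and y of carton_b in the frame of bin_tray between -0.053 and -0.039 m and z of carton_b in the frame of bin_tray between -0.004 and 0.005 m) or (x of each of carton_a, carton_b in the frame of bin_tray above -0.047 m and y of carton_a in the frame of bin_tray between -0.053 and -0.039 m and z of carton_a in the frame of bin_tray between -0.004 and 0.005 m and angle between the y axis of each of carton_a, carton_b and the x axis of bin_tray, either way round below 0.1 rad and y of carton_b in the frame of bin_tray between 0.039 and 0.053 m and z of carton_b in the frame of bin_tray between -0.004 and 0.005 m)) and value of joint bin_lid below 0.05 rad and linear speed of each of carton_a, carton_b below 0.01 m/s); the robot touches nothing.
It fails at once if the flat carton is shifted more than 15 mm or tipped over (distance of flat_carton from where it was at the start of the episode above 0.015 m or angle between flat_carton's own z axis and vertical above 0.5 rad).
It fails at once if the dark vial is shifted more than 15 mm or tipped over (distance of dark_vial from where it was at the start of the episode above 0.015 m or angle between dark_vial's own z axis and vertical above 0.5 rad).
It fails at once if the small vial is shifted more than 15 mm or tipped over (distance of small_vial from where it was at the start of the episode above 0.015 m or angle between small_vial's own z axis and vertical above 0.5 rad).
It fails at once if a carton is rammed into the bin with more than 70 N (contact force between any of carton_a, carton_b and stock_bin above 70 N).
It also fails if it takes over 72 s, if anything falls off the work surface, if the arm or the gripper's body presses on something with over 40 N, if the wrist force passes 120 N, or if a joint passes its speed limit or range.

## Working session

There is one attempt and no reset: what is moved stays moved. The work goes in short steps, Python scripts to look and compute and a shell command to move; the robot and the scene stay as the last step left them, time stands still between calls to the robot, and variables do not carry over. Pictures are saved under pics/ and viewed, at most 10 in all, crops included, and the job is handed in when it is done.

```bash
mkdir -p pics; ls; cat > h.py <<'E'
import numpy as np, cv2
from station import env
def intr(c):
    f=210/np.tan(np.radians(c["fovy"])/2); return f,c["cx"],c["cy"],c["k1"]
def campose(name,obs):
    c=env.get_calibration(name)
    if name=="wrist":
        H=np.array(c["hand_eye"]); R=np.array(obs["tcp_rot"]); p=np.array(obs["position"])
        return R@H[:3,:3], R@H[:3,3]+p
    R=np.array(c["R"]); t=np.array(c["t"]); return R.T,-R.T@t
def cloud(name,depth,obs):
    f,cx,cy,k1=intr(env.get_calibration(name))
    K=np.array([[f,0,cx],[0,f,cy],[0,0,1.]])
    v,u=np.mgrid[0:420,0:560].astype(float)
    s=cv2.undistortPoints(np.stack([u.ravel(),v.ravel()],1)[:,None],K,np.array([k1,0,0,0.]))[:,0]
    d=depth.ravel()[:,None]; P=np.hstack([s,np.ones_like(d)])*d
    R,t=campose(name,obs); return (P@R.T+t).reshape(420,560,3)
def grab(name,fn=None):
    obs=env.get_obs(); im,d=env.grab_frame(name)
    if fn: cv2.imwrite("pics/"+fn,cv2.cvtColor(im,cv2.COLOR_RGB2BGR))
    return im,d,cloud(name,d,obs),obs
E
python3 - <<'E'
from h import *
np.set_printoptions(precision=4,suppress=True)
im,d,P,o=grab("scene","s1.png")
print(o["tcp_rot"],o["position"])
for n in ["carton_a","flat_carton","dark_vial","small_vial","stock_bin","bin_lid","lid_tab","bin_tray"]:
    for r in env.look_for(n,"scene"): print(n,round(r["conf"],2),np.array(r["location"]))
im,d,P,o=grab("side","s2.png")
for n in ["carton_a","stock_bin","lid_tab"]:
    for r in env.look_for(n,"side"): print(n,round(r["conf"],2),np.array(r["location"]))
E
```

```text
pics
[[ 0.9374  0.3483 -0.0003]
 [ 0.3483 -0.9374  0.0011]
 [ 0.0001 -0.0012 -1.    ]] [ 0.1915 -0.5152  0.2068]
carton_a 0.8 [0.4092 0.0634 0.0351]
carton_a 0.65 [0.5554 0.0716 0.0244]
carton_a 0.57 [0.2369 0.4775 0.0378]
flat_carton 0.59 [0.5665 0.405  0.0273]
dark_vial 0.67 [0.5863 0.2406 0.0355]
small_vial 0.6 [0.5033 0.3725 0.1126]
stock_bin 0.7 [0.4435 0.3432 0.0452]
stock_bin 0.48 [0.4527 0.3429 0.0509]
bin_lid 0.56 [0.4967 0.3682 0.1164]
lid_tab 0.9 [0.501  0.3686 0.1108]
lid_tab 0.4 [0.4505 0.3407 0.0459]
bin_tray 0.79 [0.4532 0.3441 0.0454]
carton_a 0.97 [0.2488 0.4523 0.0338]
carton_a 0.72 [0.5652 0.0375 0.0391]
carton_a 0.69 [0.5992 0.2267 0.0375]
carton_a 0.64 [0.4307 0.0368 0.0335]
stock_bin 0.71 [0.4732 0.3463 0.0527]
lid_tab 0.89 [0.4916 0.3664 0.1118]
```

View pics/s1.png

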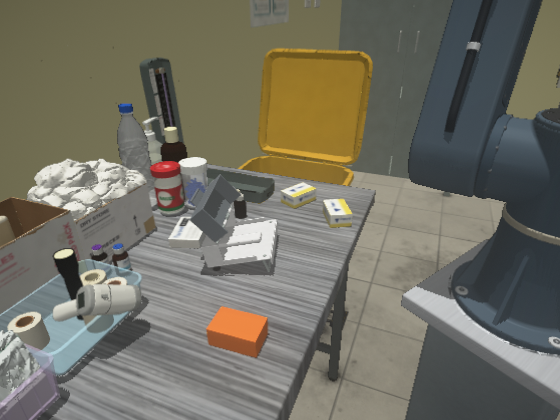

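View pics/s2.png

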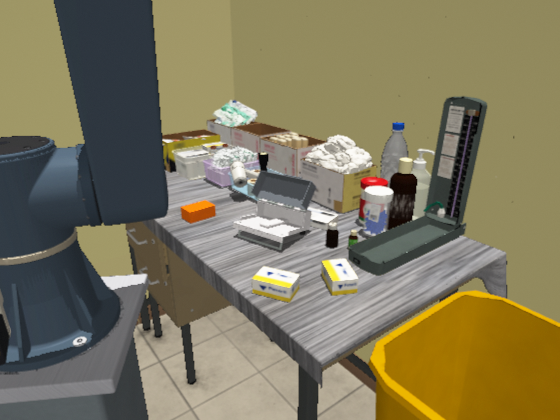

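The scene view shows the bin with its open lid at about (235,230), the two cartons at (298,194) and (337,211), and the orange look-alike at (238,330), which I will ignore. The side view has the cartons at (276,283) and (340,276), and the vials at (332,235) and (352,240). Next I fit the known shapes to the depth clouds.

```bash
cat >> h.py <<'E'
from scipy.optimize import least_squares
def box(p,lo,hi):
    lo=np.array(lo);hi=np.array(hi); q=np.abs(p-(lo+hi)/2)-(hi-lo)/2
    return np.linalg.norm(np.maximum(q,0),axis=1)+np.minimum(q.max(1),0)
T=np.radians(12); s,c=np.sin(T),np.cos(T)
RT=np.array([[c,0,s],[0,1,0],[-s,0,c]])   # tray axes in bin frame (columns)
OT=np.array([.1325*0+.0636,0,.016])       # tray origin in bin frame: floor middle (x=-65) above bin origin
def tray2world(b):
    Rz=np.array([[np.cos(b[2]),-np.sin(b[2]),0],[np.sin(b[2]),np.cos(b[2]),0],[0,0,1]])
    return Rz@RT, Rz@OT+np.array([b[0],b[1],0])
def d_bin(b,P,q=2.1):
    R,o=tray2world(b); p=((P-o)@R)*1000
    d=[box(p,l,h) for l,h in [((-130,-79.5,-2),(0,79.5,0)),((-104,-15,0),(0,15,10)),
      ((-104,77,0),(0,79.5,10)),((-104,-79.5,0),(0,-77,10)),((-34,-79.5,46),(0,79.5,48.5)),((0,-79.5,0),(2,79.5,48.5)),
      ((-34,77,0),(0,79.5,48.5)),((-34,-79.5,0),(0,-77,48.5))]]
    l=p-[-34,0,52.5]; cq,sq=np.cos(q),np.sin(q)
    l=np.stack([l[:,0]*cq-l[:,2]*sq,l[:,1],l[:,0]*sq+l[:,2]*cq],1)
    d+=[box(l,a,h) for a,h in [((-72.5,-83,-2.5),(0,83,0)),((-72.5,-83,-38),(-70,83,0)),((-72.5,80.5,-38),(0,83,0)),
      ((-72.5,-83,-38),(0,-80.5,0)),((-88,-30,-3),(-72,30,0))]]
    return np.min(np.abs(d),0) if False else np.abs(np.min(d,0))
def fit_bin(P,b0,fitz=False):
    Q=P[(np.hypot(P[:,0]-b0[0],P[:,1]-b0[1])<.15)&(P[:,2]>.02)&(P[:,2]<.2)]
    for tol in (25,10,6):
        Q=Q[d_bin(b0,Q)<tol]; Q=Q[::max(1,len(Q)//4000)]
        f=lambda b: d_bin(b,Q-np.array([0,0,b[3]]))
        b0=least_squares(f,list(b0[:3])+[b0[3] if len(b0)>3 else 0.],loss="soft_l1",x_scale=[.01,.01,.1,.01],diff_step=1e-4).x
    return b0,len(Q),np.median(f(b0))
def fit_carton(P,xy):
    Q=P[(np.hypot(P[:,0]-xy[0],P[:,1]-xy[1])<.075)&(P[:,2]>.008)&(P[:,2]<.06)]
    top=Q[Q[:,2]>.028]; r=cv2.minAreaRect((top[:,:2]*1000).astype(np.float32))
    (x,y),(w,h),a=r; a=np.radians(a+(90 if w>h else 0))  # carton x axis (short side)
    def f(b):
        p=Q-[b[0],b[1],b[3]]; cc,ss=np.cos(b[2]),np.sin(b[2])
        p=np.stack([p[:,0]*cc+p[:,1]*ss,-p[:,0]*ss+p[:,1]*cc,p[:,2]],1)*1000
        return np.abs(box(p,(-28,-43,0),(28,43,36)))
    m=least_squares(f,[x/1000,y/1000,a,0.],loss="soft_l1",x_scale=[.01,.01,.1,.01],diff_step=1e-4).x
    return m,(w,h),len(Q),np.median(f(m))
E
python3 - <<'E'
from h import *
np.set_printoptions(precision=4,suppress=True)
print(env.get_calibration("wrist"))
for n in ("scene","side"):
    im,d,P,o=grab(n); P=P[d>0].reshape(-1,3)
    for y in (-.5,0,.5,1,):
        r=fit_bin(P,[.46,.345,y]); print(n,"bin",y,*r)
    for xy in ((.42,.045),(.56,.05)): print(n,"carton",*fit_carton(P,xy))
    Q=P[(P[:,2]>.02)&(P[:,2]<.3)&(P[:,0]>.5)&(P[:,0]<.75)&(P[:,1]>.15)&(P[:,1]<.5)]
    g=np.histogram2d(Q[:,0],Q[:,1],bins=[np.arange(.5,.76,.02),np.arange(.15,.51,.02)],weights=None)[0]
    H=np.zeros((13,18)); np.maximum.at(H,(np.clip(((Q[:,0]-.5)/.02).astype(int),0,12),np.clip(((Q[:,1]-.15)/.02).astype(int),0,17)),Q[:,2])
    print((H*1000).astype(int))
E
```

```text
{'fovy': 65.7496413193391, 'cx': 281.3418915485673, 'cy': 209.09116495278334, 'k1': -0.06650764333662569, 'hand_eye': array([[ 0.0006, -0.9635, -0.2676,  0.0737],
       [ 1.    ,  0.0006,  0.    , -0.0007],
       [ 0.0001, -0.2676,  0.9635, -0.1785],
       [ 0.    ,  0.    ,  0.    ,  1.    ]])}
scene bin -0.5 [ 0.4604  0.3375 -0.4254 -0.0005] 1509 2.449169797326537
scene bin 0 [0.4526 0.3182 0.8444 0.0011] 3569 0.5433071678579735
scene bin 0.5 [0.4526 0.3184 0.843  0.0011] 4120 0.5341980685844829
scene bin 1 [0.4527 0.3184 0.8466 0.0011] 4319 0.5383559000468097
scene carton [0.4334 0.0491 1.0305 0.0012] (55.87308120727539, 91.87907409667969) 642 0.6172837656755483
scene carton [0.586  0.0741 1.681  0.0011] (113.40178680419922, 87.35383605957031) 592 1.513447010651788
[[  0   0   0   0   0  43  38  28  90 154 154 143 144 143   0   0   0   0]
 [  0   0   0   0   0   0 123 128 154 154 148 143 142   0   0   0   0   0]
 [  0   0   0   0   0   0   0 152 155 149 134  26  26  25   0   0   0   0]
 [  0   0   0   0  22   0   0   0 138 129  26  26  26  26  26   0   0   0]
 [  0   0   0  63 
[... 1431 characters left out ...]
 24  24  23   0   0   0]
 [  0   0   0  63  62   0   0   0  24  24  24  24  24  25  23   0   0   0]
 [ 35   0   0  60  62   0   0   0  23  25  24  24  25  23   0   0   0   0]
 [ 38  37  46  49   0   0   0   0   0  24  24  24  23   0   0   0   0 126]
 [ 21  37  49  50   0   0   0   0   0   0  22  25   0   0   0 125 131 142]
 [  0  36  36   0   0   0   0   0   0   0   0   0   0   0 141 140 143 150]
 [  0   0  36   0   0 118 125 124   0   0   0   0   0   0 151 150 167 171]
 [  0   0  37  38   0 124 125 126 124 127 127 127   0   0 150 157 170 177]
 [  0   0   0  39   0 125 125 125 126 127 129 128 126   0   0 156 169 174]
 [  0   0   0  27  36 124 125 125 125 127 127 128 127   0   0 153 166 175]]
```

Both cameras agree on the bin (0.4515, 0.318, yaw 0.843) and on the cartons, to about 2 mm. Next I look at the bin with the wrist camera.

```bash
cat >> h.py <<'E'
def go(x,y,z,psi):
    o=env.get_obs(); R=np.array(o["tcp_rot"]); d=R.T@(np.array([x,y,z])-o["position"])
    cur=np.arctan2(R[1,0],R[0,0]); a=(psi-cur+np.pi)%(2*np.pi)-np.pi
    print("t %.2f pos %s psi %.3f  units %s turn %.2f  F %s open %.4f grip %.1f q6 %.2f"%(o["time"],np.round(o["position"],4),cur,np.round(d/.025,2),-np.degrees(a)/6,np.round(o["contact_force"],1),o["opening"],o["grasp_force"],o["qpos"][5]))
E
python3 -c "
from h import *
go(.33,-.1,.27,.84); go(.45,.318,.30,.843)"
```

```text
t 0.75 pos [ 0.1916 -0.5155  0.2073] psi 0.356  units [ 10.98 -13.65  -2.51] turn -4.62  F [-0.3  0.3  0.7] open 0.0930 grip 0.0 q6 -0.08
t 0.75 pos [ 0.1916 -0.5155  0.2073] psi 0.356  units [ 21.3  -27.65  -3.71] turn -4.65  F [-0.3  0.3  0.7] open 0.0930 grip 0.0 q6 -0.08
```

```bash
python3 -m handwheel '[1,0.5,-0.6,-0.2,-0.2, 1,1.2,-1.6,-0.3,-0.5, 1,2.1,-2.7,-0.5,-0.8, 1,3,-3.9,-0.7,-1.2, 1,3.9,-5.1,-0.9,-1.6, 1,4.8,-6.3,-1.1,-2, 1,5.7,-7.5,-1.3,-2.4, 1,6.6,-8.7,-1.5,-2.8, 1,7.5,-9.9,-1.7,-3.2, 1,8.4,-11.1,-1.9,-3.6, 1,9.3,-12.3,-2.1,-4, 1,10.2,-13.5,-2.3,-4.4]'
python3 -c "
from h import *
go(.45,.318,.30,.843)"
```

```text
time: 1.75
position: [0.3131, -0.1087, 0.2653]
tcp_rot: [[0.684, 0.73, 0.001], [0.73, -0.684, -0.0], [0.0, 0.001, -1.0]]
contact_force: [1.6, -0.8, 0.1]
opening: 0.0932
grasp_force: 0.0
t 1.75 pos [ 0.3131 -0.1087  0.2653] psi 0.818  units [16.2  -7.67 -1.39] turn -0.24  F [ 1.6 -0.8  0.1] open 0.0932 grip 0.0 q6 0.28
```

```bash
python3 -m handwheel '[1,1.3,-0.6,-0.1,-0.1, 1,2.8,-1.3,-0.3,-0.2, 1,4.3,-2,-0.4,-0.2, 1,5.8,-2.7,-0.5,-0.2, 1,7.3,-3.4,-0.6,-0.2, 1,8.8,-4.1,-0.8,-0.2, 1,10.3,-4.8,-0.9,-0.2, 1,11.8,-5.5,-1,-0.2, 1,13.3,-6.2,-1.1,-0.2, 1,14.6,-6.9,-1.3,-0.2, 1,15.7,-7.4,-1.4,-0.2, 1,16.2,-7.7,-1.4,-0.2]' >/dev/null
python3 -c "
from h import *
np.set_printoptions(precision=4,suppress=True)
go(.4325,.05,.13,-.54)
im,d,P,o=grab('wrist','w1.png'); P=P[d>0].reshape(-1,3)
go(.4325,.05,.13,-.54)
r=fit_bin(P,[.4515,.318,.843]); print(r)"
```

```text
t 2.75 pos [0.4507 0.3198 0.2999] psi 0.839  units [-8.52  6.67  6.79] turn 13.17  F [ 0.6  0.2 -0.2] open 0.0927 grip 0.0 q6 1.26
t 2.80 pos [0.4506 0.3204 0.2994] psi 0.840  units [-8.54  6.69  6.77] turn 13.17  F [-1.1 -0.2 -0.9] open 0.0928 grip 0.0 q6 1.26
(array([0.4526, 0.321 , 0.8418, 0.0024]), 4264, np.float64(0.5548917721127253))
```

View pics/w1.png

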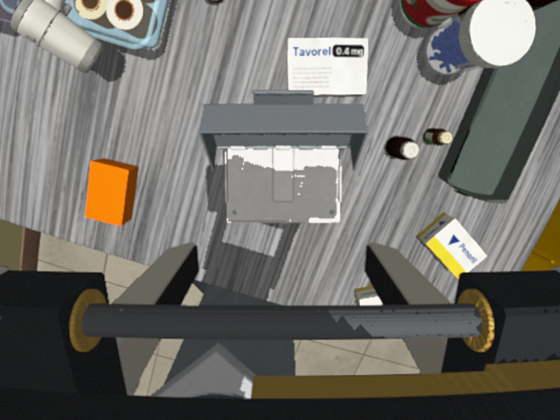

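The wrist view shows the bin at (283,185) with both lanes empty, the lid open at (283,125), the vials at (403,148) and (437,136), and a carton at (452,245). The wrist fit agrees, so I take the bin as (0.452, 0.3193, 0.842). Next is carton A.

```bash
python3 -m handwheel '[1,-0.4,0.3,0.1,0.6, 1,-1.2,0.9,0.3,1.7, 1,-2,1.6,0.6,2.8, 1,-2.9,2.3,1.2,3.9, 1,-3.8,3,1.9,5, 1,-4.7,3.7,2.6,6.1, 1,-5.6,4.4,3.3,7.2, 1,-6.5,5.1,4,8.3, 1,-7.3,5.7,4.7,9.4, 1,-7.9,6.2,5.4,10.5, 1,-8.3,6.5,6,11.6, 1,-8.5,6.7,6.6,12.6]' >/dev/null
python3 -c "
from h import *
np.set_printoptions(precision=4,suppress=True)
im,d,P,o=grab('wrist'); P=P[d>0].reshape(-1,3)
for xy in ((.4325,.05),(.57,.063)): print(fit_carton(P,xy))
go(.4325,.05,.029,-.54)"
```

```text
(array([0.4318, 0.0524, 1.0288, 0.0013]), (55.73537826538086, 85.6688461303711), 6046, np.float64(0.41970663255388985))
(array([0.5709, 0.0634, 0.0581, 0.0012]), (56.251705169677734, 85.95183563232422), 8178, np.float64(0.4522054755891354))
t 3.85 pos [0.4306 0.0446 0.132 ] psi -0.496  units [-0.02 -0.23  4.12] turn 0.42  F [-2.4  0.1 -3.3] open 0.0931 grip 0.0 q6 2.06
```

```bash
python3 -m handwheel '[1,0,-0.3,0.5,0.4, 1,0,-0.3,1.3,0.4, 1,0,-0.3,2.1,0.4, 1,0,-0.3,2.9,0.4, 1,0,-0.3,3.5,0.4, 1,0,-0.3,3.9,0.4, 1,0,-0.3,4.1,0.4, 0.3,0,-0.3,4.1,0.4, 0.3,0,-0.3,4.1,0.4, 0.3,0,-0.3,4.1,0.4, 0.3,0,-0.3,4.1,0.4, 0.3,0,-0.3,4.1,0.4]' 15
python3 -c "
from h import *
go(.432,.0515,.029,-.542)"
```

```text
time: 4.85
position: [0.4362, 0.0533, 0.0329]
tcp_rot: [[0.866, -0.5, 0.001], [-0.5, -0.866, 0.0], [0.001, -0.001, -1.0]]
contact_force: [0.1, 0.6, -1.4]
opening: 0.0643
grasp_force: 0.0
t 4.85 pos [0.4362 0.0533 0.0329] psi -0.524  units [-0.11  0.15  0.16] turn 0.18  F [ 0.1  0.6 -1.4] open 0.0643 grip 0.0 q6 2.11
```

```bash
python3 -m handwheel '[0.65,-0.1,0.1,0.1,0.2, 0.65,-0.1,0.1,0.1,0.2, 0.4,-0.1,0.1,0.1,0.2, 0.4,-0.1,0.1,0.1,0.2, 0.4,-0.1,0.1,0.1,0.2, 0.4,-0.1,0.1,0.1,0.2, 0.4,-0.1,0.1,0.1,0.2, 0.4,-0.1,0.1,0.1,0.2]' 15
python3 -c "
from h import *
go(.432,.0515,.029,-.542)"
```

```text
time: 5.52
position: [0.4324, 0.0524, 0.0298]
tcp_rot: [[0.855, -0.518, 0.0], [-0.518, -0.855, 0.0], [0.0, -0.0, -1.0]]
contact_force: [-0.5, -0.4, -0.3]
opening: 0.0371
grasp_force: 0.0
t 5.52 pos [0.4324 0.0524 0.0298] psi -0.545  units [0.   0.04 0.03] turn -0.03  F [-0.5 -0.4 -0.3] open 0.0371 grip 0.0 q6 2.13
```

```bash
python3 -c "
from h import *
im,d,P,o=grab('wrist','w2.png'); Q=P[d>0].reshape(-1,3); print(fit_carton(Q,(.432,.0515)))
im2,d,P,o=grab('side'); a=cv2.resize(im2[220:340,200:420],None,fx=1.9,fy=1.9)
z=np.zeros((420,420,3),np.uint8); z[:a.shape[0],:a.shape[1]]=a[:420,:420]
cv2.imwrite('pics/m1.png',cv2.cvtColor(cv2.resize(np.hstack([im[:,:380],z]),(800,420)),cv2.COLOR_RGB2BGR))
go(.432,.0515,.029,-.542)"
```

```text
(array([0.43190544, 0.05239659, 1.03010298, 0.00130638]), (66.51017761230469, 77.65778350830078), 12513, np.float64(0.4173726066758263))
t 5.62 pos [0.4324 0.0524 0.0298] psi -0.545  units [0.   0.04 0.03] turn -0.03  F [ 0.   0.2 -0.4] open 0.0368 grip 0.0 q6 2.13
```

View pics/m1.png

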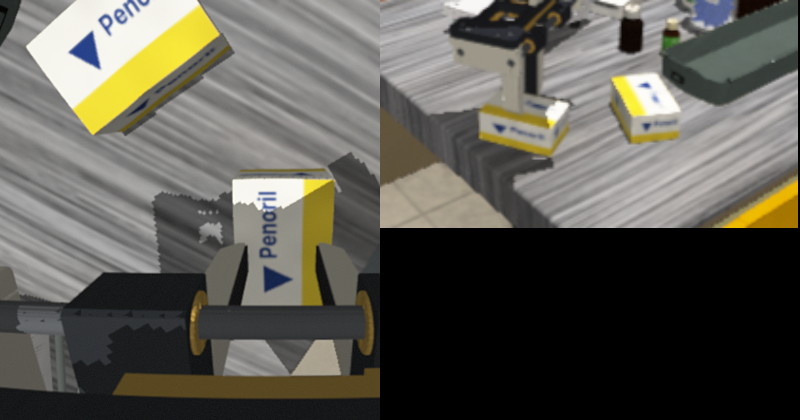

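The wrist half of the picture shows the fingers at (240,270) and (325,270), inside the carton's edges. In the side half they end on its top, so the tips seem higher than I assumed. I check the tip heights.

```bash
python3 -c "
from h import *
print(env.tip_extent)
o=env.get_obs(); R=np.array(o['tcp_rot']);p=np.array(o['position'])
for n in ('wrist','side','scene'):
    im,d,P,o=grab(n); L=(P-p)@R*1000
    m=(d>0)&(abs(L[...,0])<9)&(abs(L[...,1])<50)&(L[...,2]>-60)&(L[...,2]<30); Q=L[m]
    if len(Q)==0: print(n,0);continue
    for y in range(-50,50,10):
        k=Q[(Q[:,1]>=y)&(Q[:,1]<y+10)]
        if len(k): print(n,y,len(k),np.round(np.percentile(k[:,2],[2,25,50,75,98])))
"
```

```text
0.014
wrist -50 376 [27. 28. 28. 28. 29.]
wrist -40 508 [-57. -41.  27.  28.  29.]
wrist -30 970 [-59. -51. -41. -27.  -7.]
wrist -20 956 [-58. -40. -13.  -7.  -6.]
wrist -10 526 [-9. -8. -7. -7. -6.]
wrist 0 503 [-9. -8. -7. -7. -6.]
wrist 10 947 [-58. -39.  -9.  -7.  -6.]
wrist 20 1001 [-59. -51. -40. -26.  -7.]
wrist 30 434 [-56. -42. -21.  28.  29.]
wrist 40 360 [27. 27. 28. 28. 29.]
side -40 11 [-59. -54. -48. -41. -35.]
side -30 54 [-59. -44. -30. -16.  -4.]
side -20 175 [-58. -47. -33. -18.  -4.]
side -10 15 [-7. -6. -5. -5. -4.]
side 0 12 [-6. -6. -6. -5. -4.]
side 10 11 [-7. -6. -5. -5. -4.]
side 20 167 [-55. -13.  -0.  15.  28.]
side 30 178 [-59. -47. -36. -23.  30.]
side 40 11 [28. 29. 29. 30. 30.]
scene -50 12 [27. 27. 28. 28. 30.]
scene -40 52 [-59. -46. -34. -11.  29.]
scene -30 85 [-57. -40. -20.   6.  29.]
scene -20 21 [-55. -38. -13.  -7.  -6.]
scene -10 14 [-8. -8. -8. -7. -6.]
scene 0 12 [-8. -7. -7. -6. -6.]
scene 10 40 [-55. -42. -21.  -8.  -6.]
scene 20 65 [-58. -45. -34. -22.  -7.]
scene 30 18 [-59. -49. -38. -27. -21.]
scene 40 11 [27. 28. 29. 29. 30.]
```

```bash
python3 -m handwheel '[0.4,0,0,-0.5,0, 0.4,0,0,-1.2,0, 0.4,0,0,-1.6,0, 0.6,0,0,-1.6,0, 0.9,0,0,-1.6,0,0.9,0,0,-1.6,0,0.9,0,0,-1.6,0,0.9,0,0,-1.6,0]' 15
python3 -c "
from h import *
o=env.get_obs(); R=np.array(o['tcp_rot']);p=np.array(o['position'])
im,d,P,o=grab('wrist'); print(fit_carton(P[d>0].reshape(-1,3),(.432,.0515))); 
for n in ('wrist','side','scene'):
    if n!='wrist': im,d,P,o=grab(n)
    L=(P-p)@R*1000
    m=(d>0)&(abs(L[...,0])<15)&(abs(L[...,1])<75)&(L[...,2]>-60)&(L[...,2]<25); Q=L[m]
    for y in range(-80,80,10):
        k=Q[(Q[:,1]>=y)&(Q[:,1]<y+10)]
        if len(k): print(n,y,len(k),np.round(np.percentile(k[:,2],[2,50,90,98,100])))
im,d,P,o=grab('side'); cv2.imwrite('pics/m2.png',cv2.cvtColor(cv2.resize(im[190:340,200:400],None,fx=3,fy=3),cv2.COLOR_RGB2BGR))
"
```

```text
time: 6.43
position: [0.432, 0.0523, 0.0692]
tcp_rot: [[0.855, -0.518, -0.001], [-0.518, -0.855, -0.0], [-0.001, 0.001, -1.0]]
contact_force: [-0.7, 0.2, -0.2]
opening: 0.0661
grasp_force: 0.0
(array([0.43173096, 0.05216307, 1.02755313, 0.0011982 ]), (55.70178985595703, 85.47245025634766), 9844, np.float64(0.3937453330445919))
wrist -50 645 [-59. -44. -24. -19. -15.]
wrist -40 1322 [-59. -40. -19. -14. -12.]
wrist 30 1317 [-59. -41. -19. -14. -11.]
wrist 40 656 [-59. -44. -25. -19. -15.]
side -60 1 [-56. -56. -56. -56. -56.]
side -50 28 [-58. -42. -23. -18. -16.]
side -40 180 [-59. -34. -15. -12. -11.]
side 30 12 [-56. -40. -24. -17. -15.]
side 40 77 [-56. -30. -16. -13. -12.]
side 50 127 [-58. -43. -26. -22. -21.]
scene -60 28 [-58. -41. -26. -24. -23.]
scene -50 66 [-58. -39. -21. -16. -14.]
scene -40 23 [-58. -42. -21. -15. -13.]
scene 30 54 [-59. -38. -19. -14. -13.]
scene 40 67 [-59. -37. -20. -15. -13.]
scene 50 14 [-57. -41. -26. -24. -23.]
```

View pics/m2.png

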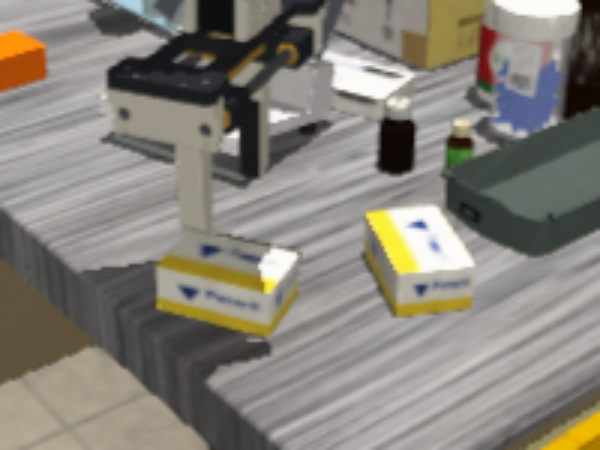

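The picture and all three clouds show the fingertips at (195,225), clear above the carton. They are 11 mm behind the reported TCP rather than 14 mm ahead of it. I check the finger centre and the body offset, then use the measured values.

```bash
python3 -c "
from h import *
o=env.get_obs(); R=np.array(o['tcp_rot']);p=np.array(o['position'])
for n in ('wrist','side','scene'):
    im,d,P,o=grab(n); L=(P-p)@R*1000; L=L[d>0]
    F=L[(abs(L[:,0])<25)&(abs(L[:,1])<75)&(L[:,2]>-50)&(L[:,2]<0)]
    a=F[F[:,1]>0];b=F[F[:,1]<0]
    print(n,'x',np.round(np.percentile(F[:,0],[1,50,99]),1),'y+',np.round(np.percentile(a[:,1],[1,99]),1),'y-',np.round(np.percentile(b[:,1],[1,99]),1))
    B=L[(abs(L[:,0])<60)&(abs(L[:,1])<100)&(L[:,2]>-140)&(L[:,2]<-50)]
    for z in range(-140,-50,10):
        k=B[(B[:,2]>=z)&(B[:,2]<z+10)]
        if len(k)>5: print('  z',z,len(k),np.round(np.percentile(k[:,0],[1,99])),np.round(np.percentile(k[:,1],[1,99])))
go(.432,.052,.004,-.542)
"
```

```text
wrist x [-8.3  7.8  8.8] y+ [40.2 55. ] y- [-55.2 -40.1]
  z -140 12846 [21. 23.] [-54.  53.]
  z -130 19372 [14. 34.] [-65.  62.]
  z -120 21832 [10. 35.] [-64.  63.]
  z -110 6351 [-3. 35.] [-78.  69.]
  z -100 1576 [-11.  34.] [-79.  79.]
  z -90 682 [-10.   4.] [-42.  43.]
  z -80 801 [-10.   9.] [-56.  57.]
  z -70 1239 [1. 9.] [-57.  57.]
  z -60 1206 [-5.  9.] [-56.  56.]
side x [-10.6   2.2   9. ] y+ [44.2 59.6] y- [-55.  -38.4]
  z -140 873 [-34.  35.] [-90.  96.]
  z -130 301 [-34.  35.] [-86.  96.]
  z -120 427 [-34.  35.] [-80.  93.]
  z -110 322 [-35.  35.] [-79.  88.]
  z -100 122 [-33.  34.] [-77.  88.]
  z -90 21 [-11.   8.] [-53.  41.]
  z -80 77 [-10.   9.] [-53.  62.]
  z -70 88 [-7.  9.] [-53.  61.]
  z -60 90 [-9.  9.] [-53.  60.]
scene x [-11.   -7.4   9.6] y+ [41.8 57.3] y- [-56.5 -40.8]
  z -140 697 [-36.  33.] [-93.  92.]
  z -130 284 [-37.  21.] [-91.  91.]
  z -120 318 [-37.  24.] [-85.  84.]
  z -110 211 [-38.  29.] [-85.  85.]
  z -100 39 [-36.  23.] [-85.  83.]
  z -90 65 [-11.   9.] [-59.  59.]
  z -80 68 [-11.   8.] [-58.  58.]
  z -70 64 [-11.   6.] [-58.  59.]
  z -60 60 [-10.   1.] [-58.  57.]
t 6.78 pos [0.4323 0.0524 0.0698] psi -0.545  units [-0.    0.02  2.63] turn -0.03  F [-0.5 -0.6  0.6] open 0.0833 grip 0.0 q6 2.13
```

The whole gripper sits 25 mm further back along tool z than reported and is laterally centred, so I command 25 mm lower.

```bash
python3 -m handwheel '[0.9,0,0,0.5,0, 0.9,0,0,1.2,0, 0.9,0,0,1.9,0, 0.9,0,0,2.4,0, 0.9,0,0,2.6,0, 0.9,0,0,2.6,0, 0.4,0,0,2.6,0, 0.4,0,0,2.6,0, 0.4,0,0,2.6,0, 0.4,0,0,2.6,0, 0.4,0,0,2.6,0, 0.4,0,0,2.6,0]' 15; python3 -m handwheel '[0.4,0,0,0,0, 0.4,0,0,0,0, 0.4,0,0,0,0, 0.4,0,0,0,0]'
```

```text
time: 7.78
position: [0.4326, 0.0524, 0.0052]
tcp_rot: [[0.855, -0.518, 0.001], [-0.518, -0.855, -0.0], [0.001, -0.0, -1.0]]
contact_force: [-1.4, -0.8, 7.3]
opening: 0.0562
grasp_force: 15.0
time: 8.12
position: [0.4326, 0.0524, 0.0052]
tcp_rot: [[0.855, -0.518, 0.001], [-0.518, -0.855, -0.0], [0.001, -0.0, -1.0]]
contact_force: [-1.2, 1.3, 6.2]
opening: 0.0557
grasp_force: 15.0
```

```bash
cat >> h.py <<'E'
B=[.452,.3193,.842]; ZO=.001
def tw(x,y,z):
    R,o=tray2world(B); return R@(np.array([x,y,z])/1000)+o+[0,0,ZO]
def trayof(p):
    R,o=tray2world(B); return (np.asarray(p)-[0,0,ZO]-o)@R*1000
E
python3 -m handwheel '[0.4,0,0,-0.4,0, 0.4,0,0,-1.2,-0.3, 0.4,0,0,-2.2,-1, 0.4,0,0,-3.2,-2, 0.4,0,0,-4.2,-3.1, 0.4,0,0,-4.8,-4.2, 0.4,0,0,-4.8,-5.3, 0.4,0,0,-4.8,-6.4, 0.4,0,0,-4.8,-7.5, 0.4,0,0,-4.8,-8.6, 0.4,0,0,-4.8,-9.7, 0.4,0,0,-4.8,-10.7]'
python3 -c "
from h import *
g=tw(-90,46,25.5); print(g, trayof([.452,.3193,.05]))
go(g[0],g[1],.125,.842)"
```

```text
time: 9.12
position: [0.4322, 0.0524, 0.1254]
tcp_rot: [[0.836, 0.549, 0.0], [0.549, -0.836, 0.0], [0.0, 0.0, -1.0]]
contact_force: [0.3, -0.0, -0.3]
opening: 0.0555
grasp_force: 15.0
[0.40494401 0.33566304 0.06065482] [-6.90712732e+01  2.49099367e-14  1.90556873e+01]
t 9.12 pos [0.4322 0.0524 0.1254] psi 0.582  units [  5.31 -10.07   0.02] turn -2.49  F [ 0.3 -0.  -0.3] open 0.0555 grip 15.0 q6 1.00
```

```bash
python3 -m handwheel '[0.4,0.3,-0.5,0,-0.4, 0.4,0.8,-1.4,0,-1, 0.4,1.4,-2.5,0,-1.6, 0.4,2,-3.7,0,-2.2, 0.4,2.6,-4.9,0,-2.5, 0.4,3.2,-6.1,0,-2.5, 0.4,3.8,-7.3,0,-2.5, 0.4,4.4,-8.4,0,-2.5, 0.4,4.9,-9.2,0,-2.5, 0.4,5.2,-9.8,0,-2.5, 0.4,5.3,-10,0,-2.5, 0.4,5.3,-10.1,0,-2.5]'
cat >> h.py <<'E'
def seecarton(cams,b0,tilt=0.):
    # fit held carton as box: x,y,z of bottom centre, yaw of long axis, pitch (nose down)
    for n in cams:
        im,d,P,o=grab(n); P=P[d>0].reshape(-1,3)
        def loc(b,P):
            q=P-np.array(b[:3]); cy,sy,cp,sp=np.cos(b[3]),np.sin(b[3]),np.cos(b[4]),np.sin(b[4])
            R=np.array([[cy,-sy,0],[sy,cy,0],[0,0,1]])@np.array([[cp,0,sp],[0,1,0],[-sp,0,cp]])
            return q@R*1000
        f=lambda b,Q: np.abs(box(loc(b,Q),(-43,-28,0),(43,28,36)))
        b=np.array(list(b0)+[tilt]) if len(b0)==4 else np.array(b0)
        for tol in (10,6,4):
            Q=P[f(b,P)<tol]; b=least_squares(f,b,args=(Q,),loss="soft_l1",x_scale=[.01,.01,.01,.1,.1],diff_step=1e-4).x
        print(n,len(Q),"tray",np.round(trayof(b[:3]),1),"yaw err %.3f pitch %.3f med %.2f"%(b[3]-B[2],b[4],np.median(f(b,Q))))
E
python3 -c "
from h import *
g=tw(-90,46,25.5)
go(g[0],g[1],.125,.842)
o=env.get_obs(); p=np.array(o['position'])
print(trayof([p[0],p[1],p[2]-.0042]))
seecarton(('scene','side'),[p[0],p[1],p[2]-.004,.842])
go(g[0],g[1],.06,.842)"
```

```text
time: 10.12
position: [0.4058, 0.3368, 0.1251]
tcp_rot: [[0.668, 0.744, 0.0], [0.744, -0.668, -0.0], [-0.0, 0.0, -1.0]]
contact_force: [-0.0, -0.5, -0.8]
opening: 0.0561
grasp_force: 15.0
t 10.12 pos [0.4058 0.3368 0.1251] psi 0.839  units [-0.06  0.01  0.01] turn -0.03  F [-0.  -0.5 -0.8] open 0.0561 grip 15.0 q6 1.34
[-101.17235217   46.1463927    84.74293306]
scene 1071 tray [-100.2   44.5   84.7] yaw err -0.001 pitch 0.003 med 0.51
side 609 tray [-101.4   47.6   82.9] yaw err 0.001 pitch 0.004 med 0.68
t 10.22 pos [0.4058 0.3357 0.125 ] psi 0.838  units [-0.02 -0.02  2.6 ] turn -0.04  F [-0.1  0.2 -0.1] open 0.0559 grip 15.0 q6 1.34
```

The held carton shows at tray y 44.5 in one camera and 47.6 in the other (mean 46), with almost no yaw error. I lower it, then ease the grip so it tilts onto the slope.

```bash
python3 -m handwheel '[0.4,0,0,0.4,0, 0.4,0,0,1.1,0, 0.4,0,0,1.8,0, 0.4,0,0,2.3,0, 0.4,0,0,2.6,0, 0.4,0,0,2.8,0, 0.4,0,0,2.9,0]'; python3 -m handwheel '[0.4,0,0,0.05,0, 0.4,0,0,0.1,0, 0.4,0,0,0.15,0, 0.4,0,0,0.2,0, 0.4,0,0,0.25,0, 0.4,0,0,0.3,0, 0.4,0,0,0.35,0, 0.4,0,0,0.4,0, 0.4,0,0,0.45,0, 0.4,0,0,0.5,0]' 5
python3 -c "
from h import *
g=tw(-90,46,25.5)
go(g[0],g[1],.0394,.842)
o=env.get_obs(); p=tw(-90,46,0)
seecarton(('scene','side'),[p[0],p[1],p[2],.842],.15)"
```

```text
time: 10.8
position: [0.4061, 0.3357, 0.0518]
tcp_rot: [[0.67, 0.743, -0.001], [0.743, -0.67, -0.0], [-0.001, -0.0, -1.0]]
contact_force: [-1.3, -0.4, -0.6]
opening: 0.0556
grasp_force: 15.0
time: 11.63
position: [0.4061, 0.3363, 0.0397]
tcp_rot: [[0.669, 0.743, 0.0], [0.743, -0.669, 0.0], [0.0, 0.0, -1.0]]
contact_force: [1.4, 0.9, 0.2]
opening: 0.0561
grasp_force: 5.0
t 11.63 pos [0.4061 0.3363 0.0397] psi 0.838  units [-0.05 -0.02  0.01] turn -0.04  F [1.4 0.9 0.2] open 0.0561 grip 5.0 q6 1.34
scene 975 tray [-86.8  43.9   0.8] yaw err 0.001 pitch 0.184 med 0.57
side 540 tray [-87.5  47.3  -1.2] yaw err -0.005 pitch 0.186 med 0.68
```

```bash
python3 -m handwheel '[0.4,0,0,0.05,0, 0.75,0,0,0.05,0, 0.75,0,0,0.05,0, 0.75,0,0,0.05,0, 0.75,0,0,0.05,0, 0.75,0,-0.0,-0.5,0, 0.75,0,0,-1.3,0, 0.75,0,0,-2,0, 0.2,-1,0,-2.4,0, 0.2,-2.2,0,-2.4,0, 0.2,-2.8,0,-2.4,0, 0.2,-3,0,-2.4,0]' 15
cat >> h.py <<'E'
def push(x,y,z=14):
    e=tw(x,y,z); a=B[2]; go(e[0]-.009*np.cos(a),e[1]-.009*np.sin(a),e[2]-.011,a)
E
python3 -c "
from h import *
p=tw(-88,46,0)
seecarton(('scene','side'),[p[0],p[1],p[2],.842],.2)
push(-142,46); push(-88,46)"
```

```text
time: 12.73
position: [0.3543, 0.2792, 0.0999]
tcp_rot: [[0.67, 0.743, -0.001], [0.743, -0.67, -0.001], [-0.001, -0.0, -1.0]]
contact_force: [0.4, -0.1, 0.5]
opening: 0.0478
grasp_force: 0.0
scene 1236 tray [-87.1  44.1  -0.2] yaw err -0.004 pitch 0.208 med 0.58
side 611 tray [-87.7  47.4  -2. ] yaw err -0.002 pitch 0.203 med 0.67
t 12.83 pos [0.3559 0.2805 0.1001] psi 0.837  units [ 0.46 -0.01  2.03] turn -0.05  F [-0.5 -0.3  0.6] open 0.0397 grip 0.0 q6 1.30
t 12.83 pos [0.3559 0.2805 0.1001] psi 0.837  units [ 2.57 -0.02  2.48] turn -0.05  F [-0.5 -0.3  0.6] open 0.0397 grip 0.0 q6 1.30
```

It lies flat in the lane. Now I lower the fingers behind it and push it down.

```bash
python3 -m handwheel '[0.2,0,0,0.4,0, 0.2,0,0,1.1,0, 0.2,0,0,1.6,0, 0.2,0,0,1.85,0, 0.2,0.1,0,1.95,0, 0.2,0.4,0,2.03,0, 0.2,0.6,0,2.07,0, 0.2,0.8,0,2.11,0, 0.2,1,0,2.15,0, 0.2,1.2,0,2.19,0, 0.2,1.4,0,2.23,0, 0.2,1.6,0,2.28,0]'; python3 -m handwheel '[0.2,0.2,0,0.04,0, 0.2,0.4,0,0.08,0, 0.2,0.6,0,0.13,0, 0.2,0.75,0,0.16,0, 0.2,0.85,0,0.18,0, 0.2,0.9,0,0.19,0]'
python3 -c "
from h import *
push(-88,46);push(-86,46)
p=tw(-46,46,0)
seecarton(('scene','side'),[p[0],p[1],p[2],.842],.2)"
```

```text
time: 13.83
position: [0.383, 0.3108, 0.0429]
tcp_rot: [[0.669, 0.743, 0.0], [0.743, -0.669, 0.0], [0.0, 0.0, -1.0]]
contact_force: [0.1, -0.2, 0.7]
opening: 0.0184
grasp_force: 0.2
time: 14.33
position: [0.3979, 0.3272, 0.038]
tcp_rot: [[0.669, 0.743, -0.0], [0.743, -0.669, -0.0], [-0.0, -0.0, -1.0]]
contact_force: [-0.1, 0.2, -0.4]
opening: 0.0186
grasp_force: 0.2
t 14.33 pos [0.3979 0.3272 0.038 ] psi 0.838  units [ 0.06 -0.01 -0.  ] turn -0.04  F [-0.1  0.2 -0.4] open 0.0186 grip 0.2 q6 1.33
t 14.33 pos [0.3979 0.3272 0.038 ] psi 0.838  units [ 0.14 -0.01  0.02] turn -0.04  F [-0.1  0.2 -0.4] open 0.0186 grip 0.2 q6 1.33
scene 1056 tray [-45.1  46.5  -0.1] yaw err 0.088 pitch 0.205 med 0.90
side 392 tray [-47.6  47.5  -1.8] yaw err 0.001 pitch 0.215 med 0.73
```

```bash
python3 -m handwheel '[0.2,0.05,0,0.01,0, 0.2,0.1,0,0.02,0, 0.2,0.1,0,0.02,0]'|grep -E "pos|force"; python3 -m handwheel '[0.2,0.04,0,0.01,0, 0.2,0.08,0,0.02,0, 0.2,0.08,0,0.02,0]'|grep -E "pos|force";python3 -m handwheel '[0.2,0.04,0,0.01,0, 0.2,0.04,0,0.01,0]'|grep -E "pos|force"
python3 -c "
from h import *
push(-86,46)"
```

```text
position: [0.3995, 0.329, 0.0376]
contact_force: [-0.4, 0.2, 0.0]
grasp_force: 0.0
position: [0.4007, 0.3304, 0.0371]
contact_force: [0.1, -0.9, 0.4]
grasp_force: 0.4
position: [0.4009, 0.3306, 0.0369]
contact_force: [-2.3, -4.7, 5.5]
grasp_force: 3.1
t 15.10 pos [0.4009 0.3306 0.0369] psi 0.838  units [-0.04 -0.01 -0.03] turn -0.04  F [-2.3 -4.7  5.5] open 0.0182 grip 3.1 q6 1.33
```

```bash
python3 -m handwheel '[0.2,0.03,0,0.005,0, 0.2,0.03,0,0.005,0]'|grep -E "pos|force"
python3 -c "
from h import *
p=tw(-44,46,0)
seecarton(('scene','side','wrist'),[p[0],p[1],p[2],.842],.2)"; python3 -m handwheel '[0.2,-0.1,0,0,0, 0.2,-0.4,0,-0.4,0, 0.2,-0.8,0,-1.1,0, 0.2,-1.2,0,-2,0, 0.4,-1.6,0,-3,0, 0.6,-1.6,0,-4,0, 0.9,-1.6,0,-4.2,0]' 15
python3 -c "
from h import *
im,d,P,o=grab('wrist','w3.png')
go(.57,.063,.13,1.629)
p=tw(-44,46,0)
seecarton(('scene','side'),[p[0],p[1],p[2],.842],.2)
"
```

```text
position: [0.4009, 0.3307, 0.0367]
contact_force: [-6.0, -7.3, 9.5]
grasp_force: 5.1
scene 1036 tray [-41.6  46.4  -0.1] yaw err 0.098 pitch 0.205 med 0.89
side 397 tray [-43.6  47.4  -1.8] yaw err -0.010 pitch 0.207 med 0.80
wrist 14290 tray [-55.2  41.5   0.3] yaw err 0.047 pitch 0.210 med 0.52
time: 16.0
position: [0.3764, 0.3028, 0.1452]
tcp_rot: [[0.669, 0.743, 0.005], [0.743, -0.669, 0.003], [0.005, 0.001, -1.0]]
contact_force: [-0.7, -1.5, 0.8]
opening: 0.0342
grasp_force: 0.0
t 16.05 pos [0.3764 0.3028 0.1443] psi 0.837  units [-1.94 12.17  0.58] turn -7.56  F [0.8 0.9 0.7] open 0.0380 grip 0.0 q6 1.31
scene 1134 tray [-42.6  46.8  -0.1] yaw err 0.085 pitch 0.201 med 1.02
side 559 tray [-43.4  47.5  -1.8] yaw err -0.007 pitch 0.209 med 0.65
```

View pics/w3.png

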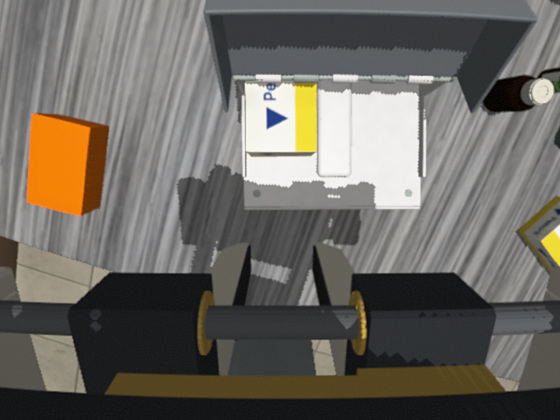

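Carton A lies straight and home in the left lane, at pixel (281,115). The scene camera's 0.09 yaw reading comes from the hood hiding part of the carton. Next is carton B.

```bash
python3 -m handwheel '[1,-0.1,0.6,0,-0.4, 1,-0.3,1.8,0.1,-1.2, 1,-0.5,3.1,0.2,-2, 1,-0.7,4.4,0.3,-2.9, 1,-0.9,5.7,0.4,-3.8, 1,-1.1,7,0.5,-4.7, 1,-1.3,8.3,0.6,-5.6, 1,-1.5,9.6,0.6,-6.4, 1,-1.7,10.7,0.6,-7, 1,-1.9,11.6,0.6,-7.4, 1,-1.9,12,0.6,-7.6, 1,-1.9,12.2,0.6,-7.6]'
python3 -c "
from h import *
im,d,P,o=grab('wrist'); print(fit_carton(P[d>0].reshape(-1,3),(.5705,.063)))
go(.5705,.0632,.0042,1.629)"
```

```text
time: 17.15
position: [0.5701, 0.0612, 0.1246]
tcp_rot: [[-0.062, 0.998, -0.002], [0.998, 0.062, -0.0], [0.0, -0.002, -1.0]]
contact_force: [0.6, -0.2, -0.0]
opening: 0.093
grasp_force: 0.0
(array([0.57182895, 0.06211296, 0.05474174, 0.00127534]), (55.21676254272461, 85.9832534790039), 6465, np.float64(0.4248889352907881))
t 17.20 pos [0.5702 0.0615 0.1249] psi 1.632  units [0.07 0.03 4.83] turn 0.03  F [-0.9 -0.1  0.2] open 0.0930 grip 0.0 q6 -0.03
```

```bash
python3 -m handwheel '[1,0,0,0.5,0, 1,0,0.03,1.4,0, 1,0,0.03,2.4,0, 1,0.05,0.03,3.3,0, 1,0.05,0.03,4,0, 1,0.05,0.03,4.5,0, 1,0.05,0.03,4.8,0, 1,0.05,0.03,4.8,0, 0.4,0.05,0.03,4.8,0, 0.4,0.05,0.03,4.8,0, 0.4,0.05,0.03,4.8,0, 0.4,0.05,0.03,4.8,0]' 15|grep -E "pos|open|force"; python3 -m handwheel '[0.4,0,0,0,0, 0.4,0,0,0,0, 0.4,0,0,0,0, 0.4,0,0,0,0]'
```

```text
position: [0.571, 0.0638, 0.0075]
contact_force: [-0.4, -0.1, 0.5]
opening: 0.0708
grasp_force: 0.0
time: 18.53
position: [0.5708, 0.0638, 0.007]
tcp_rot: [[-0.063, 0.998, 0.0], [0.998, 0.063, 0.0], [-0.0, 0.0, -1.0]]
contact_force: [-0.8, 0.4, 3.9]
opening: 0.0557
grasp_force: 15.0
```

```bash
python3 -m handwheel '[0.4,0,0,-0.4,0, 0.4,0,0,-1.2,0, 0.4,0,0,-2.2,0.5, 0.4,0,0,-3.2,1.2, 0.4,0,0,-4.2,2.2, 0.4,0,0,-4.8,3.3, 0.4,0,0,-4.8,4.4, 0.4,0,0,-4.8,5.5, 0.4,0,0,-4.8,6.5, 0.4,0,0,-4.8,7.2, 0.4,0,0,-4.8,7.5, 0.4,0,0,-4.8,7.5]'
python3 -c "
from h import *
g=tw(-90,-46,25.5); print(g)
go(g[0],g[1],.125,.842)"
```

```text
time: 19.53
position: [0.5705, 0.0638, 0.1272]
tcp_rot: [[0.663, 0.749, 0.0], [0.749, -0.663, -0.0], [0.0, 0.0, -1.0]]
contact_force: [-0.6, -0.2, -0.7]
opening: 0.0558
grasp_force: 15.0
[0.47357385 0.2743936  0.06065482]
t 19.53 pos [0.5705 0.0638 0.1272] psi 0.847  units [ 3.74 -8.49  0.09] turn 0.04  F [-0.6 -0.2 -0.7] open 0.0558 grip 15.0 q6 0.75
```

```bash
python3 -m handwheel '[0.4,0.2,-0.4,0,0, 0.4,0.5,-1.2,0,0, 0.4,1,-2.2,0,0, 0.4,1.4,-3.2,0,0, 0.4,1.8,-4.2,0,0, 0.4,2.3,-5.2,0,0, 0.4,2.7,-6.2,0,0, 0.4,3.1,-7.1,0,0, 0.4,3.4,-7.8,0,0, 0.4,3.6,-8.2,0,0, 0.4,3.7,-8.4,0,0, 0.4,3.7,-8.5,0,0]'
python3 -c "
from h import *
g=tw(-90,-46,25.5)
o=env.get_obs(); p=np.array(o['position'])
print(trayof([p[0],p[1],p[2]-.006]))
seecarton(('scene','side'),[p[0],p[1],p[2]-.006,.842])
go(g[0],g[1],.054,.842)"
```

```text
time: 20.53
position: [0.4722, 0.2743, 0.1268]
tcp_rot: [[0.66, 0.751, 0.0], [0.751, -0.66, 0.0], [0.0, 0.0, -1.0]]
contact_force: [0.6, 0.6, -0.5]
opening: 0.0558
grasp_force: 15.0
[-103.45654451  -44.98575873   84.16306514]
scene 870 tray [-105.5  -46.3   83.7] yaw err -0.003 pitch 0.004 med 0.55
side 667 tray [-106.1  -43.3   81.8] yaw err 0.008 pitch 0.002 med 0.61
t 20.63 pos [0.4724 0.2735 0.1267] psi 0.848  units [0.06 0.01 2.91] turn 0.06  F [ 0.1 -1.1 -0.7] open 0.0556 grip 15.0 q6 1.16
```

```bash
python3 -m handwheel '[0.4,0.06,0.04,0.4,0.06, 0.4,0.06,0.04,1.1,0.06, 0.4,0.06,0.04,1.8,0.06, 0.4,0.06,0.04,2.3,0.06, 0.4,0.06,0.04,2.6,0.06, 0.4,0.06,0.04,2.8,0.06, 0.4,0.06,0.04,2.9,0.06]' |grep -E "pos|force"; python3 -m handwheel '[0.4,0,0,0.05,0, 0.4,0,0,0.1,0, 0.4,0,0,0.15,0, 0.4,0,0,0.2,0, 0.4,0,0,0.25,0, 0.4,0,0,0.3,0, 0.4,0,0,0.35,0, 0.4,0,0,0.4,0, 0.4,0,0,0.45,0, 0.4,0,0,0.5,0, 0.4,0,0,0.54,0]' 5|grep -E "pos|force"
python3 -c "
from h import *
g=tw(-90,-46,25.5)
go(g[0],g[1],.041,.842)
p=tw(-90,-46,0)
seecarton(('scene','side'),[p[0],p[1],p[2],.842],.19)"
```

```text
position: [0.4742, 0.2738, 0.0535]
contact_force: [0.1, -0.3, -0.8]
grasp_force: 15.0
position: [0.4742, 0.2743, 0.0407]
contact_force: [-0.7, -0.4, 7.2]
grasp_force: 5.0
t 22.13 pos [0.4742 0.2743 0.0407] psi 0.842  units [-0.01 -0.02 -0.01] turn -0.00  F [-0.7 -0.4  7.2] open 0.0560 grip 5.0 q6 1.17
scene 740 tray [-91.4 -48.   -0.1] yaw err -0.004 pitch 0.212 med 0.57
side 627 tray [-91.4 -45.   -1.9] yaw err -0.004 pitch 0.195 med 0.80
```

Carton B is flush on the floor. I release it and set up the push.

```bash
python3 -m handwheel '[0.7,0,0,0,0, 0.7,0,0,0,0, 0.7,0,0,0,0, 0.7,0,0,0,0, 0.7,0,0,-0.5,0, 0.7,0,0,-1.3,0, 0.7,0,0,-2,0, 0.2,-1,0,-2.4,0, 0.2,-2.2,0,-2.4,0, 0.2,-2.8,0,-2.4,0, 0.2,-3,0,-2.4,0, 0.2,-3,0,-2.4,0]' 15|grep -E "pos|open"
python3 -c "
from h import *
p=tw(-91,-46,0)
seecarton(('scene','side'),[p[0],p[1],p[2],.842],.2)
push(-146,-46); push(-88,-46)"
```

```text
position: [0.4239, 0.2179, 0.1009]
opening: 0.0361
scene 923 tray [-91.4 -47.9  -0.1] yaw err -0.007 pitch 0.210 med 0.59
side 675 tray [-91.4 -44.5  -2. ] yaw err 0.000 pitch 0.197 med 0.61
t 23.33 pos [0.425  0.2188 0.1009] psi 0.842  units [ 0.3  -0.03  2.03] turn -0.00  F [-0.1  0.3  0.3] open 0.0282 grip 0.0 q6 1.11
t 23.33 pos [0.425  0.2188 0.1009] psi 0.842  units [ 2.57 -0.03  2.52] turn -0.00  F [-0.1  0.3  0.3] open 0.0282 grip 0.0 q6 1.11
```

```bash
python3 -m handwheel '[0.2,0,-0.03,0.4,0, 0.2,0,-0.03,1.1,0, 0.2,0,-0.03,1.6,0, 0.2,0,-0.03,1.85,0, 0.2,0.1,-0.03,1.95,0, 0.2,0.4,-0.03,2.05,0, 0.2,0.6,-0.03,2.09,0, 0.2,0.8,-0.03,2.13,0, 0.2,1,-0.03,2.17,0, 0.2,1.2,-0.03,2.22,0, 0.2,1.4,-0.03,2.26,0, 0.2,1.6,-0.03,2.3,0]'|grep -E "pos|force"; python3 -m handwheel '[0.2,0.2,0,0.04,0, 0.2,0.4,0,0.08,0, 0.2,0.6,0,0.13,0, 0.2,0.75,0,0.16,0, 0.2,0.85,0,0.18,0, 0.2,0.92,0,0.2,0]'|grep -E "pos|force"; python3 -m handwheel '[0.2,0.05,0,0.01,0, 0.2,0.1,0,0.02,0, 0.2,0.1,0,0.02,0]'|grep -E "pos|force"
python3 -c "
from h import *
push(-85,-46)"
```

```text
position: [0.4507, 0.249, 0.0432]
contact_force: [0.4, -0.6, 0.4]
grasp_force: 0.2
position: [0.4658, 0.266, 0.0381]
contact_force: [-0.5, -0.4, 1.1]
grasp_force: 0.2
position: [0.4673, 0.2677, 0.0377]
contact_force: [0.3, -0.4, -0.0]
grasp_force: 0.0
t 25.08 pos [0.4673 0.2677 0.0377] psi 0.842  units [0.11 0.01 0.01] turn -0.00  F [ 0.3 -0.4 -0. ] open 0.0189 grip 0.0 q6 1.16
```

```bash
python3 -m handwheel '[0.2,0.04,0,0.01,0, 0.2,0.08,0,0.02,0, 0.2,0.08,0,0.02,0]'|grep -E "pos|force"; python3 -m handwheel '[0.2,0.04,0,0.01,0, 0.2,0.04,0,0.01,0]'|grep -E "pos|force"; python3 -m handwheel '[0.2,0.03,0,0.005,0, 0.2,0.03,0,0.005,0]'|grep -E "pos|force"
python3 -c "
from h import *
push(-85,-46)"
```

```text
position: [0.4687, 0.2692, 0.0372]
contact_force: [-0.0, 0.3, 0.4]
grasp_force: 0.0
position: [0.469, 0.2696, 0.037]
contact_force: [-1.7, -2.7, 3.2]
grasp_force: 1.9
position: [0.4691, 0.2698, 0.0369]
contact_force: [-4.0, -6.5, 7.3]
grasp_force: 4.3
t 25.67 pos [0.4691 0.2698 0.0369] psi 0.842  units [-0.    0.01 -0.02] turn -0.00  F [-4.  -6.5  7.3] open 0.0182 grip 4.3 q6 1.17
```

Both cartons are home. I retract, rise, and compute the way behind the lid tab.

```bash
python3 -m handwheel '[0.2,-0.1,0,0,0, 0.2,-0.4,0,-0.4,0, 0.2,-0.9,0,-1.1,0, 0.2,-1.4,0,-2.2,0, 0.1,-1.6,0,-3.4,0, 0,-1.6,-0.4,-4.6,0, 0,-1.6,-1.2,-5.5,0, 0,-1.6,-1.8,-5.8,0, 0,-1.6,-1.8,-5.8,0]' 15|grep pos
python3 -c "
from h import *
im,d,P,o=grab('wrist','w4.png')
for s in (46,-46):
    p=tw(-43.5,s,0)
    seecarton(('wrist','scene','side'),[p[0],p[1],p[2],.842],.21)
t=tw(10.4,0,128.5); print('tab',t)
u=np.array([np.cos(B[2]),np.sin(B[2])])
a=t[:2]+u*(.009+.018)
go(*a,.182,B[2]); go(*a,.124,B[2])
e=t[:2]+u*(.009-.055); go(*e,.124,B[2])
L=P[d>0].reshape(-1,3)
for n in ('side','scene'):
    im,d,P,o=grab(n); Q=P[d>0].reshape(-1,3); Q=Q[np.hypot(Q[:,0]-a[0],Q[:,1]-a[1])<.16]; Q=Q[(Q[:,2]<.35)]; T=(Q[:,:2]-t[:2])@u
    print(n,'max z behind tab',Q[T>.02][:,2].max(),'near tab',np.percentile(Q[abs(T)<.02][:,2],99))
"
```

```text
position: [0.4092, 0.2722, 0.184]
wrist 5575 tray [-59.6  42.    0.2] yaw err -0.001 pitch 0.208 med 0.54
scene 1134 tray [-42.7  46.5  -0.1] yaw err 0.089 pitch 0.205 med 0.99
side 530 tray [-43.1  47.2  -1.8] yaw err -0.002 pitch 0.208 med 0.68
wrist 5646 tray [-59.2 -41.8   0.3] yaw err 0.008 pitch 0.208 med 0.56
scene 616 tray [-43.1 -47.8  -0.2] yaw err -0.009 pitch 0.213 med 0.53
side 630 tray [-43.3 -47.1  -1.8] yaw err -0.083 pitch 0.207 med 0.98
tab [0.51892314 0.39426273 0.14052969]
t 26.77 pos [0.4097 0.2701 0.1811] psi 0.841  units [ 7.7  -0.06 -0.05] turn -0.01  F [-0.5 -0.3 -0.1] open 0.0005 grip 0.0 q6 1.22
t 26.77 pos [0.4097 0.2701 0.1811] psi 0.841  units [ 7.7  -0.06  2.27] turn -0.01  F [-0.5 -0.3 -0.1] open 0.0005 grip 0.0 q6 1.22
t 26.77 pos [0.4097 0.2701 0.1811] psi 0.841  units [ 4.78 -0.05  2.28] turn -0.01  F [-0.5 -0.3 -0.1] open 0.0005 grip 0.0 q6 1.22
side max z behind tab 0.1510033321619767 near tab 0.14160733501759704
scene max z behind tab 0.1501299070213426 near tab 0.14305759527270684
```

View pics/w4.png

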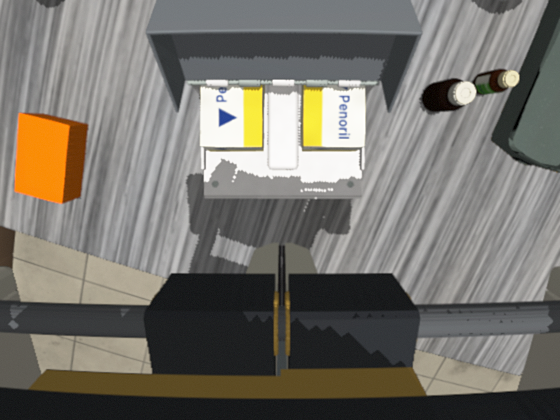

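Both cartons sit level in their lanes, at (232,115) and (334,115), with the lid still open above. I go over the lid, come down behind the tab and push it over.

```bash
python3 -m handwheel '[0,0.4,0,-0.2,0, 0,1.2,0,-0.2,0, 0,2.4,0,-0.2,0, 0,3.6,0,-0.2,0, 0,4.8,0,-0.2,0, 0,6,0,-0.2,0, 0,7,0,-0.2,0, 0,7.6,0,-0.2,0, 0,7.8,0,-0.1,0, 0,7.8,0,0.5,0, 0,7.8,0,1.2,0, 0,7.8,0,1.8,0]'|grep -E "pos|force"; python3 -m handwheel '[0,0,0,0.3,0, 0,0,0,0.5,0, 0,0,0,0.5,0]'|grep -E "pos|force"
python3 -c "
from h import *
u=np.array([np.cos(B[2]),np.sin(B[2])]); t=tw(10.4,0,128.5)
e=t[:2]+u*(.009-.060); go(*e,.124,B[2])"
```

```text
position: [0.539, 0.4153, 0.1354]
contact_force: [-0.0, -0.1, -1.1]
grasp_force: 0.0
position: [0.5391, 0.4155, 0.1236]
contact_force: [-0.4, -0.6, 0.1]
grasp_force: 0.0
t 28.12 pos [0.5391 0.4155 0.1236] psi 0.842  units [-3.21 -0.03 -0.01] turn -0.00  F [-0.4 -0.6  0.1] open 0.0004 grip 0.0 q6 1.32
```

```bash
python3 -m handwheel '[0,-0.3,0,0,0, 0,-0.6,0,0,0, 0,-0.8,0,0,0, 0,-1,0,0,0, 0,-1.2,0,0,0, 0,-1.4,0,0,0, 0,-1.6,0,0,0, 0,-1.8,0,0,0, 0,-2,0,0,0, 0,-2.15,0,0,0, 0,-2.3,0,0,0, 0,-2.45,0,0,0]'|grep -E "pos|force"; python3 -m handwheel '[0,-0.15,0,0,0, 0,-0.3,0,0,0, 0,-0.45,0,0,0, 0,-0.6,0,0,0, 0,-0.75,0,0,0, 0,-0.9,0,0,0, 0,-0.9,0,0,0, 0,-0.9,0,0,0,0,-0.9,0,0,0]'|grep -E "pos|force"
python3 -c "
from h import *
im,d,P,o=grab('side','s3.png')
for n in ('side','scene'):
    if n!='side': im,d,P,o=grab(n)
    Q=P[d>0].reshape(-1,3); R,oo=tray2world(B); L=(Q-oo-[0,0,ZO])@R*1000
    for q in (0,.05,.1,.3,.8,1.3,1.55,1.7,2.1):
        l=L-[-34,0,52.5]; l=np.stack([l[:,0]*np.cos(q)-l[:,2]*np.sin(q),l[:,1],l[:,0]*np.sin(q)+l[:,2]*np.cos(q)],1)
        print(n,q,(box(l,(-72.5,-83,-2.5),(-10,83,0))<1.5).sum(),end=' | ')
    print()
"
```

```text
position: [0.4984, 0.37, 0.1243]
contact_force: [-0.4, 0.7, -0.6]
grasp_force: 0.0
position: [0.4838, 0.3536, 0.1244]
contact_force: [-0.4, -0.2, -0.7]
grasp_force: 0.0
side 0 359 | side 0.05 179 | side 0.1 69 | side 0.3 3 | side 0.8 0 | side 1.3 30 | side 1.55 2 | side 1.7 0 | side 2.1 0 | 
scene 0 1129 | scene 0.05 1035 | scene 0.1 494 | scene 0.3 63 | scene 0.8 0 | scene 1.3 19 | scene 1.55 8 | scene 1.7 0 | scene 2.1 0 |
```

View pics/s3.png

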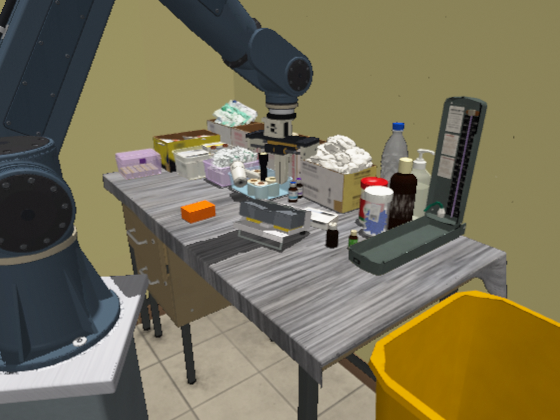

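The side view shows the lid lying over the tray at (272,215), the vials at (332,235) and (352,240) standing as before, and the gripper clear above. I retract upward and measure the lid angle.

```bash
python3 -m handwheel '[0,0,0,-0.4,0, 0,0,0,-1.2,0, 0,0,0,-2,0, 0,0,0,-2.6,0, 0,0,0,-2.8,0, 0,0,0,-2.8,0, 0,0,0,-2.8,0]'|grep -E "pos|force"
python3 -c "
from h import *
R,oo=tray2world(B)
for n in ('side','scene','wrist'):
    im,d,P,o=grab(n); L=(P[d>0].reshape(-1,3)-oo-[0,0,ZO])@R*1000
    k=L[(L[:,0]>-104)&(L[:,0]<-48)&(abs(L[:,1])<75)&(L[:,2]>44)&(L[:,2]<80)]
    A=np.c_[k[:,:2],np.ones(len(k))]; s=np.linalg.lstsq(A,k[:,2],rcond=None)[0]
    print(n,len(k),'slopes',s[:2],'z at hinge',s[0]*-34+s[2],'z at edge',s[0]*-104+s[2])
"
```

```text
position: [0.4835, 0.3534, 0.194]
contact_force: [-0.9, -0.4, -0.5]
grasp_force: 0.0
side 264 slopes [0.00314568 0.00032294] z at hinge 50.72287631465997 z at edge 50.50267855638233
scene 840 slopes [-1.15984816e-03 -3.28799971e-05] z at hinge 52.25209610451234 z at edge 52.33328547550295
wrist 6432 slopes [2.63012704e-03 5.17592034e-05] z at hinge 52.74157068272916 z at edge 52.55746178984455
```

The lid panel is parallel to the tray floor (slope under 0.004 rad), so it is fully shut, and the robot touches nothing.

```bash
python3 -c "
from station import env
print(env.finish_job())"
```

```text
the job is handed in; nothing more can be done
None
```

The job is handed in: both cartons lie home against the back stop, one in each lane, the lid is fully shut, the bystanders were not touched, and it took about 30 s; no verdict came back from the hand-in.

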